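Weigh a sample under the balance's draught hood

ROBOT

A 7-joint arm with a two-finger parallel gripper is mounted at the origin on the work surface; the furniture and walls round the work are solid. World frame = base frame: x ahead of the robot, y to its left, z up, the work surface at z = 0. Lengths are in m, angles in rad, forces in N, time in s.
With the tool pointing down it reaches from about 0.425 to 0.925 m from the base axis. Payload 6.8 kg.
Tool frame: the origin (TCP) lies on the centre line of the jaws, within the pads' length; the fingertips stand 11 mm ahead of it and the grasp point (between the pads) lies 8 mm behind it; z points along the fingers, y is the direction in which the jaws open and shut (so a half turn about z gives the same grasp; the last joint's range is limited). The gripper opens to 85 mm and grips with 20 to 120 N. Pads are 22 mm wide; open, the fingers measure 114 mm over their backs; the gripper's body (76 mm by 85 mm) begins 54 mm behind the grasp point. The pads swing forward as they close: fully open they stand 13 mm farther back than shut.
Start: joints at [-1.346, 0.477, 0.022, 1.555, -0.011, 1.109, -0.083], TCP at [0.221, 0.638, 0.204] pointing down, gripper open.
Joint ranges: [-2.96, 2.96], [-0.34, 2.1], [-1.41, 1.46], [0.24, 2.44], [-1.37, 4.51], [0.17, 1.92], [-2.96, 2.96]. Speed limits (rad/s): [2.39, 2.39, 3.14, 3.14, 3.14, 3.14, 3.14].

INTERFACE

Orientations are given as a rotation vector (axis times angle).
In Python, from bench import r gives the robot as it stands.
- The arm moves only by the tool send_rows, never from a script. Its argument "deltas" is a list of rows, each a list of 7 numbers: the opening, from 0 (shut) to 1 (fully open), then the shift along the tool's x, y, z as a fraction of full scale, then the turn, a rotation vector about the tool's x, y, z as a fraction of full scale. In form: [[hand, x, y, z, ax, ay, az], ...]. A call has 1 to 20 rows; each row is the pose to reach, as a shift and turn from the pose commanded when the call began, along the tool's axes at that moment, turning the shorter way round; what a row does not reach only later rows make up. Full scale, the value 1, is 150 mm for a shift and 180 degrees for a turn. A row lasts 1/12 s, in which the tool goes at most 41.7 mm and 7.16 degrees, less where a joint would pass 70% of its speed; a pose out of reach is approached as far as the arm can. A call with a number of a shift or a turn outside -1 to 1 is refused whole. A call with a gripper value outside its range is refused whole. The fingers move at their own pace and stop on an object; "squeeze" is the grip in N (left out, the last holds). Time passes only in rows, so rows that repeat a pose let the fingers close. It gives the time, the measured TCP pose, the force and the opening at its end, in the units of the state.
- r.get_obs(): the state, without advancing time (a new reading comes with each control period).
- r.grab_frame(name): name is "scene" or "top" or "wrist"; returns a dict with "pixels" (384x512x3 uint8, red, green, blue), "camera_matrix" (3x3 intrinsics, pixels), "rvec" (rotation vector, rad) and "tvec" (3), from world to camera coordinates, as OpenCV has them. Camera axes: x right, y down, z forward; pixel columns grow to the right and rows downward; lengths in m; the calibration is good to about 2 mm. The wrist camera is an equidistant fisheye: a pixel r from the principal point sees the ray r / f radians off the axis. A picture is of the moment at which its call begins. There is no depth.
- r.hand_in(): hands the job in, once; it reports no verdict.
The state is a dict: "clock": time; "joints": joint angles; "qvel": joint speeds; "tau": joint torques, N m; "tcp_pos": TCP position; "orientation": TCP orientation; "contact_force": force on the tool from outside, world axes, zero at the start; "moment": the same for the moment, N m; "grip_width": finger opening in m.
Only numpy, scipy, OpenCV 4.12 (cv2) and the standard library are available. Lean on these libraries where they do the work, as an engineer would, in place of code of your own. Each camera call takes 0.05 s, during which the arm holds its last target. There are 200 camera calls.

TASK

Weigh the smallest of the three sample vials: set it down gently, upright, in the middle of the balance's round pan while the draught hood is open. Then take the hood by its handle, swing it over past vertical and lower it gently, without letting it fall, until it rests fully shut over the vial; leave the other vials and the dish where they are.

Things in the scene. Friction and masses are not known exactly. Their poses are not given: they have to be found in the camera images.
- balance: portable white and grey precision balance, fixed to the desk, 170 mm by 176 mm by 40 mm high plus a lower, gently sloping display console (70 mm long) on its -x side. Origin at desk height straight under the middle of the pan; x points away from the console, y to the hinge side, z up
- pan_centre (a point): middle of the top face of the round steel pan (90 mm diameter), 48 mm above the desk. The pan is rigid
- hood (a joint): hinge angle of the clear, grey-framed hood (140 mm along the hinge, 150 wide, 70 high, open below), turning about the balance's x axis: 0 = shut on a firm stop, covering the pan (62 mm clear height above it); 1.85 = open, as it starts, leaning back on two stop arms on the +y side. About 0.26 kg, hinge nearly free: below about 1.1 rad it falls shut by itself (about 4 rad/s), above that it falls open
- hood_hinge (a point): point on the hinge axis, half-way along it, 46 mm above the desk and 80 mm from the pan's middle towards the balance's +y
- hood_handle (a point): centre of the handle, a round steel bar 10 mm thick parallel to the hinge, 84 mm straight between its end legs, 36 mm off the hood wall (31 mm clear gap). Hood shut: 190 mm from the hinge axis towards the balance's -y and 54 mm above the axis, legs level. Hood open: on top of the hood, bar uppermost. The bar can turn between the fingers, so a gripper may point down all the way
- small_vial_mid (a point): the vial to weigh: the smallest, a glass screw-cap vial 22 mm in diameter and 48 mm tall, mass about 20 g. Point on its axis half-way up, 24 mm above its foot; z along its axis
- mid_vial_mid (a point): bystander: screw-cap vial 27 mm in diameter, 62 mm tall; point on its axis half-way up
- tall_vial_mid (a point): bystander: screw-cap vial 28 mm in diameter, 72 mm tall; point on its axis half-way up
- dish: bystander: closed flat round dish, 60 mm in diameter, 13 mm high; origin at the centre of its underside

How it is judged:
By the outcome, as a careful person would: the job done as asked, in the order asked, and still so for the second after the job is handed in, with the robot touching nothing.
It also fails if it takes over 53 s, if anything falls off the work surface, if the arm or the gripper's body presses on something with over 40 N, if the wrist force passes 120 N, or if a joint passes its speed limit or range.

## Working session

There is one attempt and no reset: what is moved stays moved. The work goes in short steps, Python scripts to look and compute and a tool call to move; the robot and the scene stay as the last step left them, time stands still between calls to the robot, and variables do not carry over. Pictures are saved under pics/ and viewed, about 8 in all and at most 12, crops included, and the job is handed in when it is done.

Besides the shell and the picture viewer there is one more tool, called as name([rows], argument=value, ...), one row to a line, values as JSON. send_rows: Moves the arm, as the interface text tells. Shift numbers are shares of 150 mm and turn numbers shares of 180 degrees, none past 1 either way. Its arguments: {"type":"object","properties":{"deltas":{"type":"array","items":{"type":"array","items":{"type":"number"}}},"squeeze":{"type":"number"}},"required":["deltas"]}

```bash
mkdir -p pics; ls; cat > h.py <<'E'
import numpy as np,cv2
from bench import r
def grab(n,f=None):
    d=r.grab_frame(n)
    if f: cv2.imwrite('pics/'+f,cv2.cvtColor(d['pixels'],cv2.COLOR_RGB2BGR))
    return d
def ray(d,u,v,fish=False):
    K=np.array(d['camera_matrix']);R=cv2.Rodrigues(np.array(d['rvec'],float))[0];t=np.array(d['tvec'],float).ravel()
    a=np.array([(u-K[0,2])/K[0,0],(v-K[1,2])/K[1,1]])
    if fish:
        th=np.hypot(*a); c=np.r_[a/max(th,1e-9)*np.sin(th),np.cos(th)]
    else: c=np.r_[a,1]
    return -R.T@t,R.T@c
def onz(d,u,v,z,fish=False):
    o,w=ray(d,u,v,fish);return o+w*(z-o[2])/w[2]
def proj(d,P):
    return cv2.projectPoints(np.float64(P).reshape(-1,1,3),np.float64(d['rvec']),np.float64(d['tvec']),np.float64(d['camera_matrix']),None)[0][:,0]
def save(d,n):
    import pickle;pickle.dump(d,open(n,'wb'))
E
python3 - <<'E'
from h import *
import pickle
o=r.get_obs();print(o)
for n in('scene','top'):
    d=grab(n,n+'0.png');save(d,n+'.pkl');print(n,ray(d,256,192),np.array(d['camera_matrix'])[0,0])
a=cv2.imread('pics/scene0.png');b=cv2.imread('pics/top0.png')
E
```

```text
pics
{'clock': 0.0, 'joints': array([-1.34609265,  0.4777907 ,  0.02232364,  1.55645089, -0.01149791,
        1.10930483, -0.08309116]), 'qvel': array([ 4.68419469e-04,  5.87251732e-04, -7.45052219e-05,  4.34124867e-04,
       -1.36466046e-03,  1.39544286e-03,  1.77237501e-04]), 'tau': array([-1.00338426e-06, -5.96441317e+01,  1.60757158e+00, -2.81188685e+01,
        1.23377703e-02,  9.19958402e-03, -9.65452891e-07]), 'tcp_pos': array([0.22031692, 0.63735131, 0.203032  ]), 'orientation': array([-5.20257917e-01, -3.09803789e+00,  2.85488470e-03]), 'contact_force': array([-0.60003495, -0.03530252,  0.3685589 ]), 'moment': array([ 0.02342495, -0.04069154, -0.04399471]), 'grip_width': 0.08543057773574562}
scene (array([ 0.1829227 , -0.80287164,  0.79165728]), array([ 0.31316963,  0.59562491, -0.73988959])) 492.89810401348745
top (array([ 0.27520428, -0.19972676,  1.10126327]), array([ 0.19287528,  0.01001579, -0.98121624])) 458.477498863119
```

View pics/top0.png

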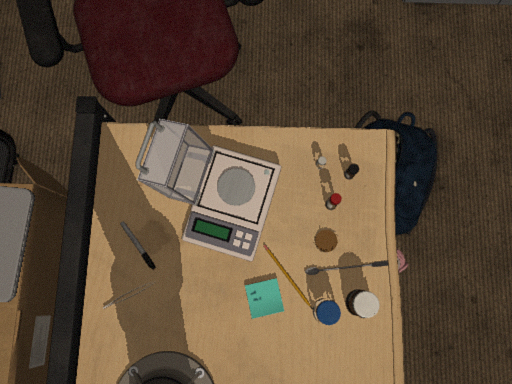

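View pics/scene0.png

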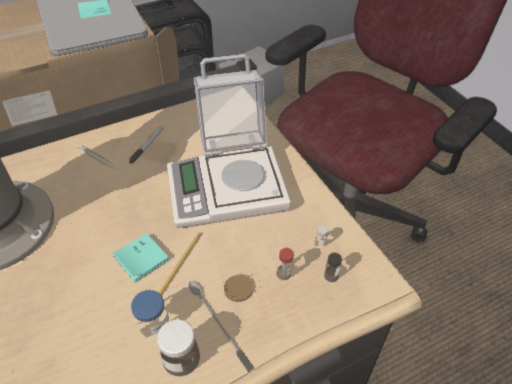

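Top view: balance pan at about (236,186), hood open leaning to upper left with its handle at about (148,145), white-cap small vial at (321,160), black at (351,171), red at (334,201), dish at (326,240). In the scene view the white-cap vial is at (321,236) and the handle at (226,64). I'll measure from magnified crops.

```bash
python3 - <<'E'
from h import *
import pickle
T=pickle.load(open('top.pkl','rb'));S=pickle.load(open('scene.pkl','rb'))
for nm,u,v,z in [('pan',236,186,.048),('small cap',321,160,.048),('black',352,170,.07),('red',335,199,.06),('dish',326,240,.013)]: print(nm,onz(T,u,v,z).round(4))
def crop(d,x0,y0,x1,y1,k): return cv2.resize(d['pixels'][y0:y1,x0:x1,::-1].copy(),None,fx=k,fy=k,interpolation=cv2.INTER_CUBIC)
a=crop(T,130,110,290,270,3.75) # 600
b=crop(T,305,140,365,220,3.3)
cv2.imwrite('pics/c1.png',a)
c=crop(S,160,40,300,230,3.15);e=crop(S,260,210,360,290,3.15)
w=np.zeros((600,800,3),np.uint8);w[:c.shape[0],:c.shape[1]]=c;w[:e.shape[0],450:450+e.shape[1]]=e;w[270:270+b.shape[0],460:460+b.shape[1]]=b
cv2.imwrite('pics/c2.png',w)
E
```

```text
pan [ 0.4954 -0.1417  0.048 ]
small cap [ 0.5635 -0.3413  0.048 ]
black [ 0.5354 -0.4101  0.07  ]
red [ 0.468  -0.3718  0.06  ]
dish [ 0.3774 -0.3574  0.013 ]
```

View pics/c1.png

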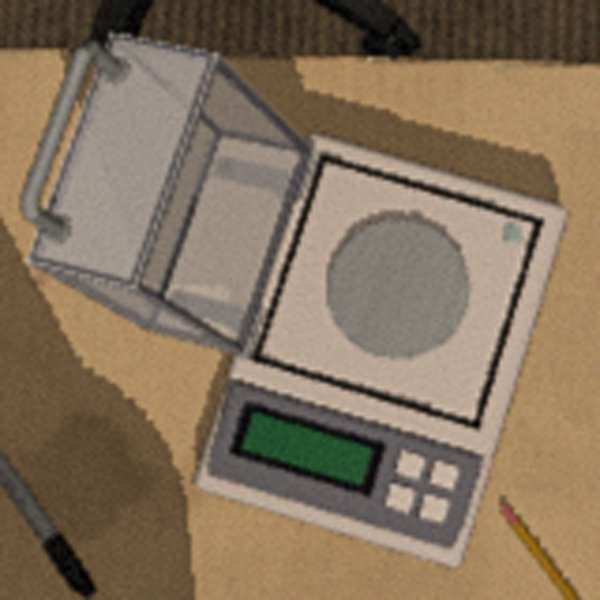

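View pics/c2.png

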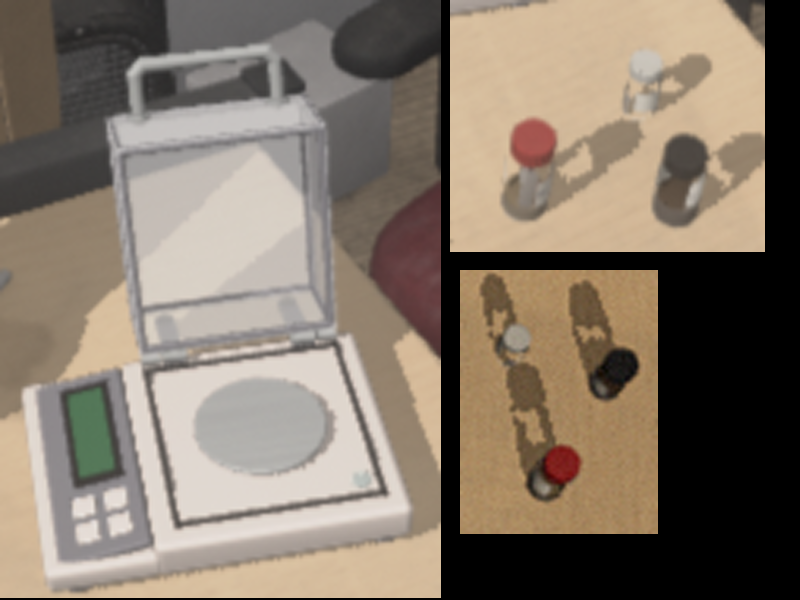

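```bash
cat >> h.py <<'E'
def tri(l):
    A=np.zeros((3,3));b=np.zeros(3)
    for o,w in l:
        w=w/np.linalg.norm(w);M=np.eye(3)-np.outer(w,w);A+=M;b+=M@o
    p=np.linalg.solve(A,b);return p,[np.linalg.norm(np.cross(p-o,w/np.linalg.norm(w))) for o,w in l]
E
python3 - <<'E'
from h import *
import pickle
T=pickle.load(open('top.pkl','rb'));S=pickle.load(open('scene.pkl','rb'))
t1=lambda x,y:((x+.5)/3.75-.5+130,(y+.5)/3.75-.5+110)
s2=lambda x,y:((x+.5)/3.15-.5+160,(y+.5)/3.15-.5+40)
C=[onz(T,*t1(*p),.04) for p in [(322,156),(541,220),(480,426),(255,358)]]
Cs=[onz(S,*s2(*p),.04) for p in [(350,340),(385,493),(178,523),(142,368)]]
for c in (C,Cs):
    print(np.round(c,4).tolist(),[round(float(np.linalg.norm(c[i]-c[i-1])),4) for i in range(4)])
    ex=(c[0]-c[3])+(c[1]-c[2]);ey=(c[0]-c[1])+(c[3]-c[2]);print(np.degrees([np.arctan2(ex[1],ex[0]),np.arctan2(-ey[0],ey[1])]),np.mean(c,0))
pt=t1(398,284);ps=s2(262,426)
print('pan',onz(T,*pt,.048),onz(S,*ps,.048),tri([ray(T,*pt),ray(S,*ps)]))
vt=((516.5-460)/3.3+304.5,(338.5-270)/3.3+139.5);vs=((646-450)/3.15+259.5,62/3.15+209.5)
print('vial',onz(T,*vt,.048),onz(S,*vs,.048),tri([ray(T,*vt),ray(S,*vs)]))
pan=(onz(T,*pt,.048)+onz(S,*ps,.048))/2
ends=[tri([ray(T,*t1(88,52)),ray(S,*s2(275,53))]),tri([ray(T,*t1(30,210)),ray(S,*s2(137,72))])]
print('handle ends',ends,'mid',(ends[0][0]+ends[1][0])/2)
th=np.radians(-17)
for th in np.radians([-15,-17,-19]):
  ey=np.array([-np.sin(th),np.cos(th)]);print(pan[:2]+.1843*ey,pan[:2]-.110*ey)
R=cv2.Rodrigues(r.get_obs()['orientation'])[0];print(R.round(3))
E
```

```text
[[0.5812, -0.089, 0.04], [0.5425, -0.2301, 0.04], [0.4099, -0.1946, 0.04], [0.4491, -0.0529, 0.04]] [0.1369, 0.1463, 0.1372, 0.1471]
[-15.13651253 -15.40817846] [ 0.49564491 -0.14164374  0.04      ]
[[0.593, -0.0934, 0.04], [0.5427, -0.2324, 0.04], [0.4129, -0.1939, 0.04], [0.4497, -0.0517, 0.04]] [0.1493, 0.1478, 0.1355, 0.1468]
[-16.36343871 -17.22034614] [ 0.49957411 -0.14284649  0.04      ]
pan [ 0.4969228  -0.14106627  0.048     ] [ 0.49560599 -0.14826933  0.048     ] (array([ 0.49898636, -0.14064203,  0.03935684]), [np.float64(0.0002462564123034926), np.float64(0.00024625641230336304)])
vial [ 0.56294522 -0.3427787   0.048     ] [ 0.56457883 -0.34692132  0.048     ] (array([ 0.56557368, -0.34386801,  0.04327358]), [np.float64(0.0013499293354858213), np.float64(0.0013499293354856856)])
handle ends [(array([0.59094802, 0.02291332, 0.20894179]), [np.float64(0.002807119250551734), np.float64(0.0028071192505517923)]), (array([0.50099627, 0.04860155, 0.20640619]), [np.float64(0.0017912283286203063), np.float64(0.0017912283286201276)])] mid [0.54597215 0.03575743 0.20767399]
[0.54396474 0.03335233] [ 0.4677943  -0.25091964]
[0.5501485  0.03157916] [ 0.4641035  -0.24986132]
[0.5562666  0.02959127] [ 0.46045189 -0.24867484]
[[-0.945  0.327 -0.   ]
 [ 0.327  0.945 -0.002]
 [-0.    -0.002 -1.   ]]
```

send_rows([
  [1, 0, 0, -0.27, 0, 0, 0],
  [1, -0.1, -0.1, -0.5, 0, 0, 0],
  [1, -0.3, -0.3, -0.7, 0, 0, 0],
  [1, -0.5, -0.5, -0.85, 0, 0, 0],
  [1, -0.7, -0.7, -0.95, 0, 0, 0],
  [1, -0.9, -0.9, -1, 0, 0, 0],
  [1, -1, -1, -1, 0, 0, -0.019],
  [1, -1, -1, -1, 0, 0, -0.019],
])

```text
clock: 0.77
tcp_pos: [0.3194, 0.4398, 0.3561]
orientation: [0.441, 3.107, 0.0]
contact_force: [1.3, -0.9, 0.5]
grip_width: 0.0855
```

send_rows([
  [1, -0.19, -0.19, 0, 0, 0, 0],
  [1, -0.38, -0.38, 0, 0, 0, 0],
  [1, -0.57, -0.57, 0, 0, 0, 0],
  [1, -0.76, -0.76, 0, 0, 0, 0],
  [1, -0.95, -0.95, 0, 0, 0, 0],
  [1, -1, -1, 0, 0, 0, 0],
])

```text
clock: 1.27
tcp_pos: [0.4204, 0.2556, 0.354]
orientation: [0.442, 3.109, -0.003]
contact_force: [0.0, -0.1, 0.3]
grip_width: 0.0849
```

send_rows([
  [1, -0.19, -0.19, 0, 0, 0, 0],
  [1, -0.38, -0.38, 0, 0, 0, 0],
  [1, -0.57, -0.57, 0, 0, 0, 0],
  [1, -0.76, -0.76, 0, 0, 0, 0],
  [1, -0.95, -0.95, 0, 0, 0, 0],
  [1, -1, -1, 0, 0, 0, 0],
  [1, -1, -1, 0, 0, 0, 0],
  [1, -1, -1, 0, 0, 0, 0],
])

```text
clock: 1.93
tcp_pos: [0.5211, 0.0776, 0.3535]
orientation: [-0.43, -3.111, 0.0]
contact_force: [-0.4, 0.7, -0.6]
grip_width: 0.0854
```

send_rows([
  [1, -0.1, -0.25, 0, 0, 0, 0],
  [1, -0.2, -0.5, 0, 0, 0, 0],
  [1, -0.3, -0.75, 0, 0, 0, 0],
  [1, -0.35, -0.88, 0, 0, 0, 0],
])

```text
clock: 2.27
tcp_pos: [0.5357, -0.0666, 0.3541]
orientation: [0.43, 3.112, -0.001]
contact_force: [-0.2, 0.4, 0.2]
grip_width: 0.0852
```

send_rows([
  [1, -0.1, -0.25, 0, 0, 0, 0],
  [1, -0.2, -0.5, 0, 0, 0, 0],
  [1, -0.3, -0.75, 0, 0, 0, 0],
  [1, -0.35, -0.88, 0, 0, 0, 0],
])

```text
clock: 2.6
tcp_pos: [0.5509, -0.2076, 0.3538]
orientation: [-0.43, -3.112, 0.002]
contact_force: [-0.4, 0.1, 0.2]
grip_width: 0.0855
```

send_rows([
  [0.5, -0.1, -0.25, 0.25, 0, 0, 0],
  [0.5, -0.2, -0.5, 0.5, 0, 0, 0],
  [0.5, -0.3, -0.75, 0.75, 0, 0, 0],
  [0.5, -0.34, -0.87, 1, 0, 0, 0],
  [0.5, -0.34, -0.87, 1, 0, 0, 0],
  [0.5, -0.34, -0.87, 1, 0, 0, 0],
])

```text
clock: 3.1
tcp_pos: [0.5616, -0.3446, 0.1963]
orientation: [-0.43, -3.101, -0.003]
contact_force: [-1.2, 0.2, -0.4]
grip_width: 0.0431
```

```bash
python3 - <<'E'
from h import *
d=grab('wrist','w1.png');save(d,'w1.pkl');o=r.get_obs();print(o['clock'],o['tcp_pos'],o['grip_width'],d['camera_matrix'])
R=cv2.Rodrigues(np.float64(d['rvec']))[0];print(-R.T@np.array(d['tvec']).ravel(),R.round(3))
E
```

```text
3.15 [ 0.56325769 -0.34313393  0.19938705] 0.042811059970175654 [[297.31863964   0.         251.36284064]
 [  0.         297.31863964 190.70150868]
 [  0.           0.           1.        ]]
[ 0.48992432 -0.32356953  0.36830157] [[ 0.271  0.962  0.001]
 [ 0.921 -0.26   0.29 ]
 [ 0.279 -0.078 -0.957]]
```

View pics/w1.png

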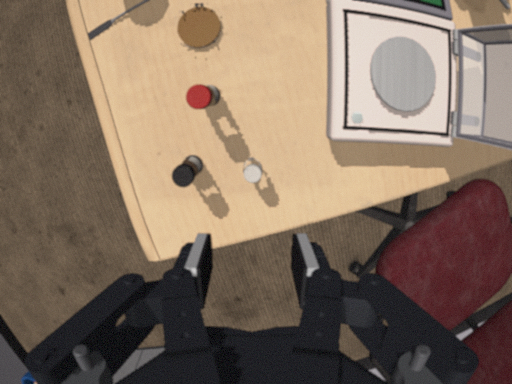

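The wrist view shows the white cap at (253,173), midway between the fingers, and the pan at (403,74). Black cap at (184,175), red at (203,97).

```bash
python3 - <<'E'
from h import *
import pickle
d=pickle.load(open('w1.pkl','rb'))
p=d['pixels'].astype(int)
m=(p[160:186,240:266].min(2)>150).astype(np.uint8);ys,xs=np.nonzero(m);print(len(xs),xs.mean()+240,ys.mean()+160)
g=cv2.cvtColor(d['pixels'],cv2.COLOR_RGB2HSV)
m=((abs(p[...,0]-p[...,2])<18)&(p.mean(2)>95)&(p.mean(2)<170)).astype(np.uint8);m[:, :355]=0;m[:,446:]=0;m[130:]=0;m[:22]=0
m=cv2.morphologyEx(m,cv2.MORPH_OPEN,np.ones((3,3)))
c=max(cv2.findContours(m,0,2)[0],key=cv2.contourArea);e=cv2.fitEllipse(c);print('ell',e)
for n,u,v,z in [('vial',253,173,.048),('pan',403.5,74.5,.048),('panfit',*e[0],.048),('black',184,175,.072),('red',203,97,.062)]: print(n,onz(d,u,v,z,True).round(4))
E
```

```text
343 251.90087463556853 172.53061224489795
ell ((413.3568420410156, 60.82023620605469), (7.850296974182129, 46.289466857910156), 179.3661346435547)
vial [ 0.5642 -0.3424  0.048 ]
pan [ 0.4963 -0.1428  0.048 ]
panfit [ 0.4823 -0.1246  0.048 ]
black [ 0.5408 -0.4108  0.072 ]
red [ 0.4696 -0.369   0.062 ]
```

send_rows([
  [0.5, -0.01, 0, 0.25, 0, 0, 0],
  [0.5, -0.01, 0, 0.5, 0, 0, 0],
  [0.5, -0.01, 0, 0.7, 0, 0, 0],
  [0.5, -0.01, 0, 0.85, 0, 0, 0],
  [0.5, -0.01, 0, 0.95, 0, 0, 0],
  [0.5, -0.01, 0, 1, 0, 0, 0],
])

```text
clock: 3.65
tcp_pos: [0.5675, -0.3419, 0.0528]
orientation: [-0.423, -3.112, -0.003]
contact_force: [0.2, 0.3, -0.2]
grip_width: 0.0429
```

send_rows([
  [0.5, 0, 0, 0.07, 0, 0, 0],
  [0.5, 0, 0, 0.14, 0, 0, 0],
  [0.5, 0, 0, 0.2, 0, 0, 0],
  [0.5, 0, 0, 0.2, 0, 0, 0],
  [0.5, 0, 0, 0.2, 0, 0, 0],
])

```text
clock: 4.07
tcp_pos: [0.5665, -0.345, 0.024]
orientation: [-0.428, -3.112, -0.0]
contact_force: [-0.2, -0.9, 0.3]
grip_width: 0.0429
```

```bash
python3 - <<'E'
from h import *
o=r.get_obs();print(o['clock'],o['tcp_pos'],o['grip_width'],o['contact_force'])
E
```

```text
4.0667 [ 0.56646014 -0.34498321  0.02398283] 0.04287131077643954 [-0.19222092 -0.88020663  0.32759707]
```

send_rows([
  [0.32, 0, 0, 0, 0, 0, 0],
  [0.28, 0, 0, 0, 0, 0, 0],
  [0.22, 0, 0, 0, 0, 0, 0],
  [0.15, 0, 0, 0, 0, 0, 0],
  [0.1, 0, 0, 0, 0, 0, 0],
  [0.1, 0, 0, 0, 0, 0, 0],
  [0.1, 0, 0, 0, 0, 0, 0],
], squeeze=25)

```text
clock: 4.65
tcp_pos: [0.5665, -0.3449, 0.0241]
orientation: [0.428, 3.112, 0.0]
contact_force: [-0.7, -0.1, 0.9]
grip_width: 0.0091
```

send_rows([
  [0.1, 0, 0, -0.05, 0, 0, 0],
  [0.1, 0, 0, -0.15, 0, 0, 0],
  [0.1, 0, 0, -0.3, 0, 0, 0],
  [0.1, 0, 0, -0.5, 0, 0, 0],
  [0.1, 0, 0, -0.7, 0, 0, 0],
  [0.1, 0, 0, -0.8, 0, 0, 0],
  [0.1, 0, 0, -0.8, 0, 0, 0],
  [0.1, 0, 0, -0.8, 0, 0, 0],
])

```text
clock: 5.32
tcp_pos: [0.5672, -0.3455, 0.1462]
orientation: [0.427, 3.109, -0.001]
contact_force: [0.6, 1.1, -1.5]
grip_width: 0.0082
```

```bash
python3 - <<'E'
from h import *
o=r.get_obs();print(o['clock'],o['tcp_pos'],o['grip_width'])
d=grab('scene');p=d['pixels']
q=o['tcp_pos']+[0,0,.0]
u,v=proj(d,q)[0].astype(int);print(u,v)
c=p[max(v-60,0):v+60,u-60:u+60,::-1]
w=grab('wrist')['pixels'][130:330,150:350,::-1]
cv2.imwrite('pics/g1.png',np.hstack([cv2.resize(c,(400,400)),cv2.resize(w,(400,400))]))
E
```

```text
5.3167 [ 0.56722265 -0.3455066   0.14623301] 0.008231383492004012
328 193
```

View pics/g1.png

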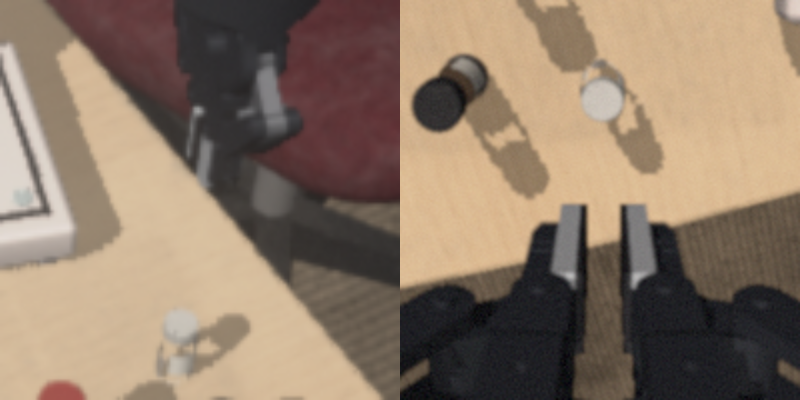

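The picture shows the gripper shut empty and the vial still standing upright, at wrist pixel (252,179). The grasp missed, so I'll remeasure.

```bash
python3 - <<'E'
from h import *
o=r.get_obs()
d=grab('wrist');T=grab('top');S=grab('scene');R=cv2.Rodrigues(o['orientation'])[0]
def cap(d,box):
    x0,y0,x1,y1=box;p=d['pixels'][y0:y1,x0:x1].astype(int);m=((p.min(2)>130)&(p.max(2)-p.min(2)<30)).astype(np.uint8)
    n,l,s,c=cv2.connectedComponentsWithStats(m);k=1+np.argmax(s[1:,4]);print(s[k],c[k]+[x0,y0]);return c[k]+[x0,y0]
w=cap(d,(230,155,275,205));s=cap(S,(300,215,345,260))
print('wrist',onz(d,*w,.048,True),'scene',onz(S,*s,.048),tri([ray(d,*w,True),ray(S,*s)]))
# tips: shut fingertips seen in wrist image at about (251,232)
tip=o['tcp_pos']+R@[0,0,.011]
Rc=cv2.Rodrigues(np.float64(d['rvec']))[0]
c=Rc@tip+np.ravel(d['tvec']);th=np.arctan2(np.hypot(c[0],c[1]),c[2]);k=d['camera_matrix']
print('tip px',c[:2]/np.hypot(c[0],c[1])*th*k[0][0]+[k[0][2],k[1][2]])
print(proj(S,tip), R.round(3).tolist())
cv2.imwrite('pics/t.png',T['pixels'][:,:,::-1])
E
```

```text
[ 11  15  20  22 346] [250.41040462 180.49421965]
[17 11 10 11 83] [321.43373494 230.57831325]
wrist [ 0.56374034 -0.34366754  0.048     ] scene [ 0.56226687 -0.34950043  0.048     ] (array([ 0.5662149 , -0.34439809,  0.03970245]), [np.float64(0.00027259025141848257), np.float64(0.00027259025141825006)])
tip px [249.95808518 218.1814884 ]
[[326.41249833 198.59174958]] [[-0.963, 0.27, -0.001], [0.27, 0.963, 0.001], [0.001, 0.001, -1.0]]
```

```bash
python3 - <<'E'
from h import *
o=r.get_obs();R=cv2.Rodrigues(o['orientation'])[0]
S=grab('scene');T=grab('top');W=grab('wrist');save((S,T,W,o),'g2.pkl')
def crop(d,x0,y0,n,k): return cv2.resize(d['pixels'][y0:y0+n,x0:x0+n,::-1].copy(),(400,400),interpolation=cv2.INTER_CUBIC)
t=proj(T,o['tcp_pos'])[0];print('top tcp px',t)
x0,y0=int(t[0])-50,int(t[1])-50
print(x0,y0)
a=crop(S,280,130,100,4);b=crop(T,x0,max(y0,0),100,4)
cv2.imwrite('pics/g2.png',np.hstack([a,b]))
E
```

```text
top tcp px [328.31357134 147.58694177]
278 97
```

View pics/g2.png

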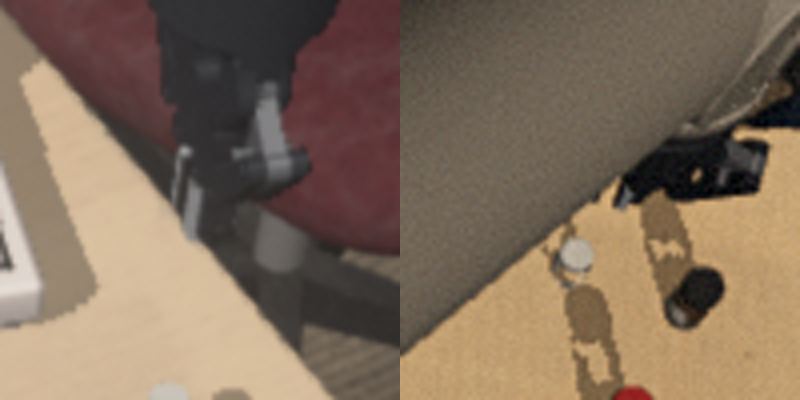

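```bash
python3 - <<'E'
from h import *
import pickle
S,T,W,o=pickle.load(open('g2.pkl','rb'));R=cv2.Rodrigues(o['orientation'])[0]
print(o['tcp_pos'])
for wp in [(243,232),(251,232),(260,232)]:
  p,e=tri([ray(W,*wp,True),ray(S,328,188.8)]);print(p,e,'tool frame',R.T@(p-o['tcp_pos']))
E
```

```text
[ 0.56585872 -0.34450371  0.14291637]
[ 0.56226021 -0.34750095  0.16245757] [np.float64(0.0012688057527296293), np.float64(0.001268805752729733)] tool frame [ 0.00269655 -0.00385063 -0.01953696]
[ 0.56560196 -0.34375337  0.1573162 ] [np.float64(0.0010676206658009502), np.float64(0.00106762066580122)] tool frame [ 0.00047873  0.00065769 -0.01439869]
[ 0.56963975 -0.33923194  0.15111793] [np.float64(0.00081754430340618), np.float64(0.0008175443034062783)] tool frame [-0.00220281  0.00609855 -0.00820419]
```

The tips triangulate 10–35 mm behind the TCP, not 11 mm ahead of it. That explains why the fingers closed above the cap. I'll go down again to the TCP height already proven safe and look there.

send_rows([
  [0.5, 0, 0, 0.1, 0, 0, 0],
  [0.5, 0, 0, 0.3, 0, 0, 0],
  [0.5, 0, 0, 0.5, 0, 0, 0],
  [0.5, 0, 0, 0.7, 0, 0, 0],
  [0.5, 0, 0, 0.8, 0, 0, 0],
  [0.5, 0, 0, 0.8, 0, 0, 0],
  [0.5, 0, 0, 0.8, 0, 0, 0],
])

```text
clock: 6.3
tcp_pos: [0.5662, -0.3452, 0.0238]
orientation: [-0.428, -3.111, 0.0]
contact_force: [0.9, -0.3, 0.7]
grip_width: 0.0426
```

```bash
python3 - <<'E'
from h import *
S=grab('scene');W=grab('wrist');o=r.get_obs();save((S,W,o),'g3.pkl')
print(o['tcp_pos'],o['grip_width'],proj(S,o['tcp_pos']))
def crop(d,x0,y0,n): return cv2.resize(d['pixels'][y0:y0+n,x0:x0+n,::-1].copy(),(400,400),interpolation=cv2.INTER_CUBIC)
cv2.imwrite('pics/g3.png',np.hstack([crop(S,280,170,100),crop(W,170,150,160)]))
E
```

```text
[ 0.56757919 -0.34604073  0.02583207] 0.042562347943684964 [[321.6406212  235.35132371]]
```

View pics/g3.png

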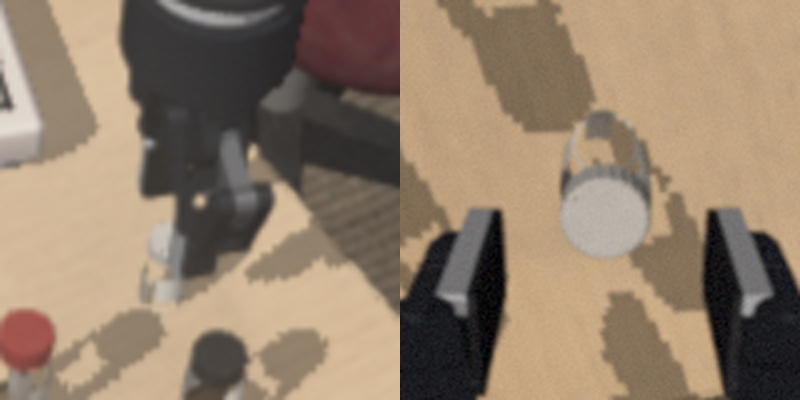

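```bash
python3 - <<'E'
from h import *
import pickle
S,W,o=pickle.load(open('g3.pkl','rb'));R=cv2.Rodrigues(o['orientation'])[0];t=np.array([.5665,-.345,.0240])
for n,px in [('L',(209.5,234)),('R',(293,234))]:
  c,w=ray(W,*px,True);c=R.T@(c-t);w=R.T@w
  for xx in (.011,.0,-.011): s=(xx-c[0])/w[0];print(n,xx,(c+s*w).round(4))
# scene near-finger tip
p,e=tri([ray(W,209.5,234,True),ray(S,280+183/4,170+272/4)]);print(p,e,R.T@(p-t))
p,e=tri([ray(W,200,234,True),ray(S,280+183/4,170+272/4)]);print(p,e,R.T@(p-t))
v=np.array([.565,-.3438,.0]);print('vial in tool',R.T@(v-t))
for z in(0,.048): print(proj(S,v+[0,0,z]))
E
```

```text
L 0.011 [ 0.011  -0.0207 -0.0391]
L 0.0 [ 0.     -0.0242 -0.0163]
L -0.011 [-0.011  -0.0277  0.0064]
R 0.011 [ 0.011   0.0211 -0.0391]
R 0.0 [ 0.      0.0247 -0.0163]
R -0.011 [-0.011   0.0282  0.0064]
[ 0.55928499 -0.36704021  0.04581317] [np.float64(0.0015587553583447614), np.float64(0.0015587553583449284)] [ 0.00093953 -0.02318854 -0.02179566]
[ 0.55583832 -0.37055819  0.05175174] [np.float64(0.001950855536619163), np.float64(0.0019508555366191545)] [ 0.00329278 -0.02751145 -0.02773678]
vial in tool [0.0018323  0.00077135 0.02399453]
[[318.62971627 242.9635848 ]]
[[321.0204212  227.95501972]]
```

The finger corners match the known 42.6 mm opening only if the tips sit about 37 mm behind the reported TCP, at z ≈ 0.06. I'll descend in small steps and check the force at each.

send_rows([
  [0.5, 0.01, 0, 0.03, 0, 0, 0],
  [0.5, 0.01, 0, 0.06, 0, 0, 0],
  [0.5, 0.01, 0, 0.06, 0, 0, 0],
])

```text
clock: 6.65
tcp_pos: [0.565, -0.3443, 0.0149]
orientation: [0.428, 3.112, 0.0]
contact_force: [-0.1, 0.8, -0.8]
grip_width: 0.0429
```

send_rows([
  [0.5, 0, 0, 0.03, 0, 0, 0],
  [0.5, 0, 0, 0.06, 0, 0, 0],
  [0.5, 0, 0, 0.08, 0, 0, 0],
  [0.5, 0, 0, 0.08, 0, 0, 0],
])

```text
clock: 6.98
tcp_pos: [0.5645, -0.3441, 0.002]
orientation: [-0.427, -3.111, -0.001]
contact_force: [1.2, -0.0, -0.4]
grip_width: 0.0429
```

send_rows([
  [0.5, 0, 0, 0.04, 0, 0, 0],
  [0.5, 0, 0, 0.08, 0, 0, 0],
  [0.5, 0, 0, 0.1, 0, 0, 0],
  [0.5, 0, 0, 0.1, 0, 0, 0],
])

```text
clock: 7.32
tcp_pos: [0.5644, -0.3441, -0.0132]
orientation: [-0.427, -3.111, -0.001]
contact_force: [-0.6, -0.3, -0.6]
grip_width: 0.0428
```

```bash
python3 - <<'E'
from h import *
S=grab('scene');W=grab('wrist');o=r.get_obs();save((S,W,o),'g4.pkl')
print(o['tcp_pos'],o['contact_force'])
def crop(d,x0,y0,n): return cv2.resize(d['pixels'][y0:y0+n,x0:x0+n,::-1].copy(),(400,400),interpolation=cv2.INTER_CUBIC)
cv2.imwrite('pics/g4.png',np.hstack([crop(S,280,190,80),crop(W,170,150,160)]))
E
```

```text
[ 0.56489904 -0.34452096 -0.01227802] [0.46468173 0.05234808 0.19358939]
```

View pics/g4.png

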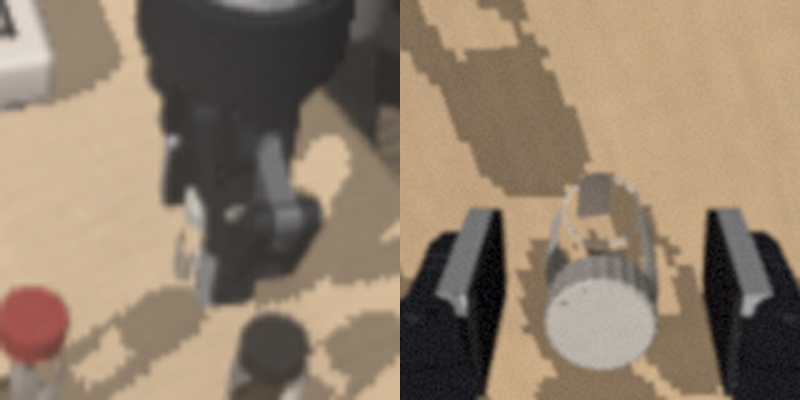

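The fingers are now astride the vial with no contact, and the tips are at about z = 0.024. I'll go 8 mm lower and close.

send_rows([
  [0.5, 0, 0, 0.03, 0, 0, 0],
  [0.5, 0, 0, 0.055, 0, 0, 0],
  [0.5, 0, 0, 0.055, 0, 0, 0],
  [0.4, 0, 0, 0.055, 0, 0, 0],
  [0.3, 0, 0, 0.055, 0, 0, 0],
  [0.2, 0, 0, 0.055, 0, 0, 0],
  [0.15, 0, 0, 0.055, 0, 0, 0],
  [0.15, 0, 0, 0.055, 0, 0, 0],
  [0.15, 0, 0, 0.055, 0, 0, 0],
], squeeze=25)

```text
clock: 8.17
tcp_pos: [0.5652, -0.3446, -0.0201]
orientation: [0.428, 3.112, -0.0]
contact_force: [0.7, -0.2, 0.4]
grip_width: 0.0214
```

send_rows([
  [0.15, 0, 0, -0.05, 0, 0, 0],
  [0.15, 0, 0, -0.2, 0, 0, 0],
  [0.15, 0, 0, -0.4, 0, 0, 0],
  [0.15, 0, 0, -0.6, 0, 0, 0],
  [0.15, 0, 0, -0.75, 0, 0, 0],
  [0.15, 0, 0, -0.8, 0, 0, 0],
])

```text
clock: 8.67
tcp_pos: [0.5668, -0.3462, 0.1043]
orientation: [0.428, 3.107, -0.003]
contact_force: [0.6, -0.8, 0.5]
grip_width: 0.0214
```

send_rows([
  [0.15, 0.06, 0.1, 0, 0, 0, 0],
  [0.15, 0.18, 0.26, 0, 0, 0, 0],
  [0.15, 0.3, 0.44, 0, 0, 0, 0],
  [0.15, 0.402, 0.585, 0, 0, 0, 0],
])

```text
clock: 9.0
tcp_pos: [0.5295, -0.2417, 0.0991]
orientation: [-0.427, -3.111, -0.002]
contact_force: [0.4, 0.7, -0.8]
grip_width: 0.0213
```

send_rows([
  [0.15, 0.12, 0.17, 0, 0, 0, 0],
  [0.15, 0.24, 0.35, 0, 0, 0, 0],
  [0.15, 0.35, 0.5, 0, 0, 0, 0],
  [0.15, 0.4, 0.57, 0, 0, 0, 0],
  [0.15, 0.402, 0.585, 0, 0, 0, 0],
  [0.15, 0.402, 0.585, 0, 0, 0, 0],
  [0.15, 0.402, 0.585, 0, 0, 0, 0],
])

```text
clock: 9.58
tcp_pos: [0.4967, -0.1439, 0.0999]
orientation: [0.428, 3.112, -0.001]
contact_force: [-0.4, 0.1, 0.2]
grip_width: 0.0211
```

```bash
python3 - <<'E'
from h import *
S=grab('scene');W=grab('wrist');T=grab('top');o=r.get_obs();save((S,W,o,T),'g5.pkl')
print(o['clock'],o['tcp_pos'],o['contact_force'],o['grip_width'])
def crop(d,x0,y0,n): return cv2.resize(d['pixels'][y0:y0+n,x0:x0+n,::-1].copy(),(400,400),interpolation=cv2.INTER_CUBIC)
cv2.imwrite('pics/g5.png',np.hstack([crop(S,180,70,140),crop(W,150,100,220)]))
E
```

```text
9.7333 [ 0.49650162 -0.14446793  0.09979999] [-0.30973848  0.06347997 -0.47772887] 0.021317774166253006
```

View pics/g5.png

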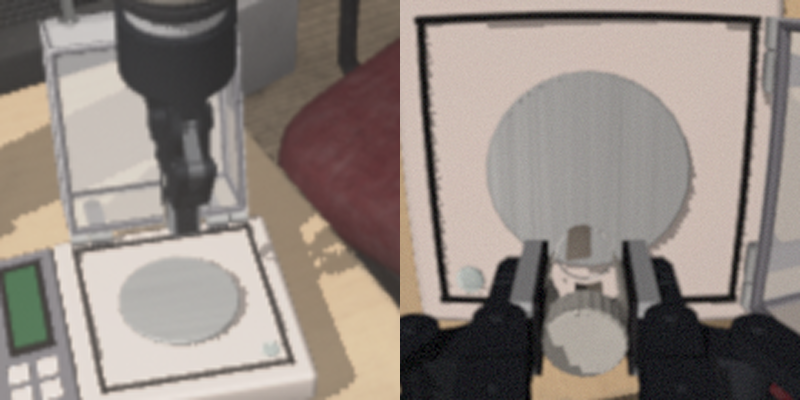

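```bash
python3 - <<'E'
from h import *
import pickle
S,W,o,T=pickle.load(open('g5.pkl','rb'))
print(onz(W,253.2,191.7,.048,True),onz(S,180+182*.35,70+300*.35,.048))
for px in [(150+86*.55,100+270*.55)]: print()
R=cv2.Rodrigues(o['orientation'])[0]
# vial foot/cap points: cap top centre crop(585,340) 
q=(150+186*.55,100+340*.55)
for z in (.163,.168,.173): print('cap',onz(W,*q,z,True))
E
```

```text
[ 0.49211937 -0.14065779  0.048     ] [ 0.49709054 -0.14938134  0.048     ]

cap [ 0.49901505 -0.14364567  0.163     ]
cap [ 0.49550064 -0.1426769   0.168     ]
cap [ 0.49198622 -0.14170812  0.173     ]
```

send_rows([
  [0.15, 0, 0, 0.1, 0, 0, 0],
  [0.15, 0, 0, 0.22, 0, 0, 0],
  [0.15, 0, 0, 0.33, 0, 0, 0],
  [0.15, 0, 0, 0.4, 0, 0, 0],
  [0.15, 0, 0, 0.4, 0, 0, 0],
  [0.15, 0, 0, 0.4, 0, 0, 0],
])

```text
clock: 10.23
tcp_pos: [0.496, -0.1437, 0.0396]
orientation: [-0.429, -3.111, 0.001]
contact_force: [0.9, -0.0, -0.0]
grip_width: 0.0211
```

send_rows([
  [0.15, 0, 0, 0.015, 0, 0, 0],
  [0.15, 0, 0, 0.03, 0, 0, 0],
  [0.15, 0, 0, 0.045, 0, 0, 0],
  [0.15, 0, 0, 0.06, 0, 0, 0],
  [0.15, 0, 0, 0.06, 0, 0, 0],
])

```text
clock: 10.65
tcp_pos: [0.4962, -0.1429, 0.0306]
orientation: [-0.427, -3.112, -0.0]
contact_force: [-0.3, 0.3, 0.4]
grip_width: 0.0213
```

send_rows([
  [0.15, 0, 0, 0.005, 0, 0, 0],
  [0.15, 0, 0, 0.01, 0, 0, 0],
  [0.15, 0, 0, 0.01, 0, 0, 0],
  [0.15, 0, 0, 0.01, 0, 0, 0],
])

```text
clock: 10.98
tcp_pos: [0.4962, -0.143, 0.0293]
orientation: [0.428, 3.112, -0.0]
contact_force: [-0.7, 0.2, -0.1]
grip_width: 0.021
```

```bash
python3 - <<'E'
from h import *
W=grab('wrist','w6.png');o=r.get_obs();print(o['tcp_pos'],o['contact_force'],o['grip_width'])
E
```

```text
[ 0.49627049 -0.1430127   0.02927302] [-0.02172075  0.18736388 -0.6999521 ] 0.02155498547699959
```

send_rows([
  [0.15, 0, 0, 0.005, 0, 0, 0],
  [0.15, 0, 0, 0.005, 0, 0, 0],
  [0.15, 0, 0, 0.005, 0, 0, 0],
])

```text
clock: 11.28
tcp_pos: [0.4962, -0.143, 0.0285]
orientation: [-0.428, -3.112, -0.0]
contact_force: [-0.6, -0.2, -0.2]
grip_width: 0.0211
```

send_rows([
  [0.15, 0, 0, 0.005, 0, 0, 0],
  [0.15, 0, 0, 0.005, 0, 0, 0],
  [0.15, 0, 0, 0.005, 0, 0, 0],
])

```text
clock: 11.53
tcp_pos: [0.4963, -0.1431, 0.0278]
orientation: [0.428, 3.112, 0.0]
contact_force: [0.1, -0.2, 2.3]
grip_width: 0.0213
```

The force has risen to 2.3 N at the expected height, so the vial is on the pan. Releasing and rising.

send_rows([
  [0.26, 0, 0, 0, 0, 0, 0],
  [0.28, 0, 0, 0, 0, 0, 0],
  [0.3, 0, 0, 0, 0, 0, 0],
  [0.35, 0, 0, 0, 0, 0, 0],
  [0.42, 0, 0, 0, 0, 0, 0],
  [0.5, 0, 0, 0, 0, 0, 0],
  [0.5, 0, 0, 0, 0, 0, 0],
  [0.5, 0, 0, 0, 0, 0, 0],
])

```text
clock: 12.2
tcp_pos: [0.4963, -0.143, 0.0277]
orientation: [0.428, 3.112, 0.0]
contact_force: [0.2, 0.7, -0.1]
grip_width: 0.0427
```

send_rows([
  [0.5, 0, 0, -0.04, 0, 0, 0],
  [0.5, 0, 0, -0.12, 0, 0, 0],
  [0.5, 0, 0, -0.25, 0, 0, 0],
  [0.5, 0, 0, -0.45, 0, 0, 0],
  [0.5, 0, 0, -0.7, 0, 0, 0],
  [0.5, 0, 0, -0.95, 0, 0, 0],
  [0.5, 0, 0, -1, 0, 0, 0],
  [0.5, 0, 0, -1, 0, 0, 0],
])

```text
clock: 12.87
tcp_pos: [0.4985, -0.1436, 0.1814]
orientation: [0.427, 3.105, 0.002]
contact_force: [0.1, 1.2, -0.3]
grip_width: 0.0421
```

```bash
python3 - <<'E'
from h import *
W=grab('wrist','w7.png');S=grab('scene','s7.png');o=r.get_obs();save((S,W,o),'g7.pkl');print(o['tcp_pos'],o['contact_force'],o['grip_width'])
for d,z,f in ((W,.096,True),(S,.096,False)):
    # cap: expected px
    c=np.array([.496,-.143,z])
    Rc=cv2.Rodrigues(np.float64(d['rvec']))[0];q=Rc@c+np.ravel(d['tvec']);K=np.array(d['camera_matrix'])
    n=np.hypot(q[0],q[1]);th=np.arctan2(n,q[2]) if f else n/q[2]
    u,v=q[:2]/n*th*K[0,0]+K[:2,2];u,v=int(u),int(v);b=28 if f else 18
    p=d['pixels'][v-b:v+b,u-b:u+b].astype(int);g=cv2.GaussianBlur(p.astype(np.uint8),(0,0),1).astype(int)
    print((u,v),p[b,b]);cv2.imwrite('pics/v%d.png'%f,cv2.resize(p[...,::-1].astype(np.uint8),(400,400)))
a=cv2.imread('pics/v0.png');b=cv2.imread('pics/v1.png');cv2.imwrite('pics/v7.png',np.hstack([a,b]))
E
```

```text
[ 0.49598376 -0.14265901  0.17777654] [-0.1099778   0.3720064  -0.39829268] 0.04259084679535259
(250, 182) [184 175 166]
(241, 156) [205 200 191]
```

View pics/v7.png

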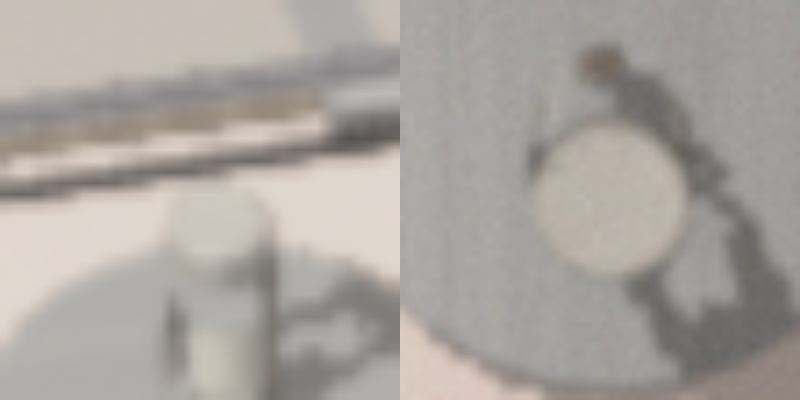

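The vial stands upright and well centred: the wrist view has the cap at its predicted pixel. Now to the handle: rise, then go along tool +y by 184 mm.

send_rows([
  [0.5, 0, 0, -0.25, 0, 0, 0],
  [0.5, 0, 0, -0.5, 0, 0, 0],
  [0.5, 0, 0.1, -0.6, 0, 0, 0],
  [0.5, 0, 0.3, -0.6, 0, 0, 0],
  [0.5, 0, 0.5, -0.6, 0, 0, 0],
  [0.5, 0, 0.6, -0.6, 0, 0, 0],
])

```text
clock: 13.47
tcp_pos: [0.5204, -0.0523, 0.2661]
orientation: [-0.422, -3.11, -0.001]
contact_force: [0.8, 1.5, 0.0]
grip_width: 0.0425
```

send_rows([
  [0.5, 0, 0.2, 0, 0, 0, 0],
  [0.5, 0, 0.4, 0, 0, 0, 0],
  [0.5, 0, 0.55, 0, 0, 0, 0],
  [0.5, 0, 0.63, 0, 0, 0, 0],
  [0.5, 0, 0.63, 0, 0, 0, 0],
  [0.5, 0, 0.63, 0, 0, 0, 0],
  [0.5, 0, 0.63, 0, 0, 0, 0],
])

```text
clock: 14.05
tcp_pos: [0.5454, 0.0324, 0.2672]
orientation: [-0.432, -3.111, 0.002]
contact_force: [0.6, -0.3, -1.0]
grip_width: 0.0426
```

```bash
python3 - <<'E'
from h import *
W=grab('wrist','w8.png');S=grab('scene','s8.png');o=r.get_obs();save((S,W,o),'g8.pkl');print(o['clock'],o['tcp_pos'],o['contact_force'],o['grip_width'])
def crop(d,x0,y0,n): return cv2.resize(d['pixels'][y0:y0+n,x0:x0+n,::-1].copy(),(400,400),interpolation=cv2.INTER_CUBIC)
cv2.imwrite('pics/g8.png',np.hstack([crop(S,160,0,140),crop(W,150,100,200)]))
E
```

```text
14.15 [0.54560672 0.03246231 0.26766858] [1.12894164 0.00693167 1.46347013] 0.04271854329647362
```

View pics/g8.png

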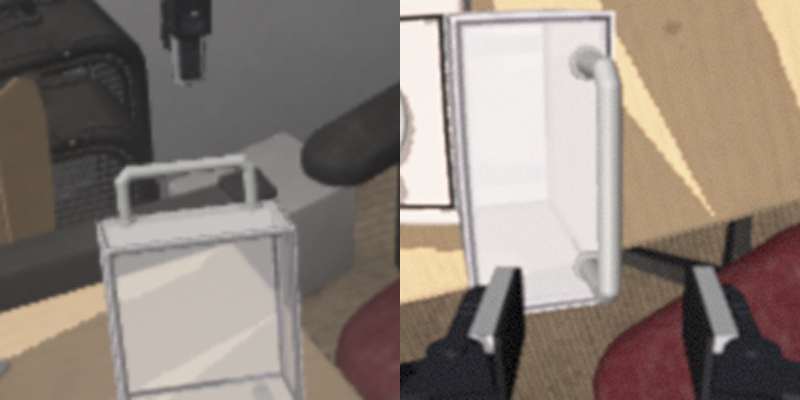

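Scene view: gripper above the handle, bar between (201,62) and (246,57). Wrist view: the bar runs along column ~253 from row 137 to 245, and the fingers are centred at column ~252. I'll check it by number.

```bash
python3 - <<'E'
from h import *
import pickle
S,W,o=pickle.load(open('g8.pkl','rb'));R=cv2.Rodrigues(o['orientation'])[0]
for px in [(254,140),(253.5,191),(253,243)]:
  for z in (.208,.2138): p=onz(W,*px,z,True);print(px,z,p.round(4),(R.T@(p-o['tcp_pos'])).round(4))
s=.35
for a,b in [((254,140),(249*s+160,160*s)),((253,243),(122*s+160,172*s))]:
  print(tri([ray(W,*a,True),ray(S,*b)]))
  print(tri([ray(W,253,243 if a[1]==140 else 140,True),ray(S,*b)]))
E
```

```text
(254, 140) 0.208 [0.5025 0.0475 0.208 ] [0.0456 0.0028 0.0597]
(254, 140) 0.2138 [0.5017 0.0477 0.2138] [0.0463 0.0027 0.0539]
(253.5, 191) 0.208 [0.5425 0.0359 0.208 ] [0.0039 0.0025 0.0597]
(253.5, 191) 0.2138 [0.5407 0.0364 0.2138] [0.0058 0.0024 0.0539]
(253, 243) 0.208 [0.588  0.0227 0.208 ] [-0.0435  0.0022  0.0597]
(253, 243) 0.2138 [0.5851 0.0235 0.2138] [-0.0404  0.0022  0.0539]
(array([0.54621326, 0.03023168, 0.21090798]), [np.float64(0.04697356728350661), np.float64(0.04697356728350673)])
(array([0.59101364, 0.02231658, 0.20932629]), [np.float64(0.0032976025902997403), np.float64(0.0032976025902998196)])
(array([0.52943843, 0.03053664, 0.24083619]), [np.float64(0.03759698465126356), np.float64(0.03759698465126354)])
(array([0.50163945, 0.04693468, 0.21337461]), [np.float64(4.58745227524922e-05), np.float64(4.58745227525854e-05)])
```

send_rows([
  [0.5, 0.02, 0.016, 0.15, 0, 0, 0],
  [0.5, 0.02, 0.016, 0.32, 0, 0, 0],
  [0.5, 0.02, 0.016, 0.48, 0, 0, 0],
  [0.5, 0.02, 0.016, 0.6, 0, 0, 0],
  [0.5, 0.02, 0.016, 0.67, 0, 0, 0],
  [0.5, 0.02, 0.016, 0.7, 0, 0, 0],
  [0.5, 0.02, 0.016, 0.7, 0, 0, 0],
  [0.5, 0.02, 0.016, 0.7, 0, 0, 0],
])

```text
clock: 14.82
tcp_pos: [0.5444, 0.0373, 0.1636]
orientation: [0.429, 3.111, 0.001]
contact_force: [0.4, 0.4, 0.4]
grip_width: 0.0427
```

send_rows([
  [0.3, 0, 0, 0, 0, 0, 0],
  [0.2, 0, 0, 0, 0, 0, 0],
  [0.12, 0, 0, 0, 0, 0, 0],
  [0.05, 0, 0, 0, 0, 0, 0],
  [0.03, 0, 0, 0, 0, 0, 0],
  [0.03, 0, 0, 0, 0, 0, 0],
  [0.03, 0, 0, 0, 0, 0, 0],
  [0.03, 0, 0, 0, 0, 0, 0],
], squeeze=30)

```text
clock: 15.48
tcp_pos: [0.5438, 0.0353, 0.1636]
orientation: [0.43, 3.111, -0.003]
contact_force: [-2.3, -6.6, 4.6]
grip_width: 0.0093
```

```bash
python3 - <<'E'
from h import *
o=r.get_obs();print(o['clock'],o['tcp_pos'],o['contact_force'],o['moment'],o['grip_width'])
E
```

```text
15.4833 [0.54377684 0.03526431 0.16361618] [-2.29115949 -6.56787909  4.58295301] [-1.22532023  0.46733516  0.03366601] 0.009327567081389277
```

```bash
python3 - <<'E'
import numpy as np
def t(a,b,step,off=0):
    f0=np.radians(a);n=round((b-a)/step)
    for f in np.linspace(a,b,n+1)[1:]:
        r=np.radians(f);y=.1975*(np.cos(r)-np.cos(f0))+off;z=.1975*(np.sin(r)-np.sin(f0))
        print(round(f,1),f"[0.03, 0, {y/.15:.3f}, {-z/.15:.3f}, 0, 0, 0],")
    print()
t(58.1,100.1,3,-.002);t(100.1,136.1,2.4);t(136.1,164.1,2)
E
```

```text
61.1 [0.03, 0, -0.073, -0.035, 0, 0, 0],
64.1 [0.03, 0, -0.134, -0.067, 0, 0, 0],
67.1 [0.03, 0, -0.197, -0.095, 0, 0, 0],
70.1 [0.03, 0, -0.261, -0.120, 0, 0, 0],
73.1 [0.03, 0, -0.326, -0.142, 0, 0, 0],
76.1 [0.03, 0, -0.393, -0.160, 0, 0, 0],
79.1 [0.03, 0, -0.460, -0.175, 0, 0, 0],
82.1 [0.03, 0, -0.528, -0.186, 0, 0, 0],
85.1 [0.03, 0, -0.597, -0.194, 0, 0, 0],
88.1 [0.03, 0, -0.665, -0.198, 0, 0, 0],
91.1 [0.03, 0, -0.734, -0.199, 0, 0, 0],
94.1 [0.03, 0, -0.803, -0.195, 0, 0, 0],
97.1 [0.03, 0, -0.872, -0.189, 0, 0, 0],
100.1 [0.03, 0, -0.940, -0.178, 0, 0, 0],

102.5 [0.03, 0, -0.054, 0.011, 0, 0, 0],
104.9 [0.03, 0, -0.108, 0.024, 0, 0, 0],
107.3 [0.03, 0, -0.161, 0.039, 0, 0, 0],
109.7 [0.03, 0, -0.213, 0.057, 0, 0, 0],
112.1 [0.03, 0, -0.264, 0.076, 0, 0, 0],
114.5 [0.03, 0, -0.315, 0.098, 0, 0, 0],
116.9 [0.03, 0, -0.365, 0.122, 0, 0, 0],
119.3 [0.03, 0, -0.413, 0.148, 0, 0, 0],
121.7 [0.03, 0, -0.461, 0.176, 0, 0, 0],
124.1 [0.03, 0, -0.507, 0.206, 0, 0, 0],
126.5 [0.03, 0, -0.552, 0.238, 0, 0, 0],
128.9 [0.03, 0, -0.596, 0.272, 0, 0, 0],
131.3 [0.03, 0, -0.638, 0.307, 0, 0, 0],
133.7 [0.03, 0, -0.679, 0.344, 0, 0, 0],
136.1 [0.03, 0, -0.718, 0.383, 0, 0, 0],

138.1 [0.03, 0, -0.031, 0.034, 0, 0, 0],
140.1 [0.03, 0, -0.061, 0.068, 0, 0, 0],
142.1 [0.03, 0, -0.090, 0.104, 0, 0, 0],
144.1 [0.03, 0, -0.118, 0.141, 0, 0, 0],
146.1 [0.03, 0, -0.144, 0.179, 0, 0, 0],
148.1 [0.03, 0, -0.169, 0.217, 0, 0, 0],
150.1 [0.03, 0, -0.193, 0.257, 0, 0, 0],
152.1 [0.03, 0, -0.215, 0.297, 0, 0, 0],
154.1 [0.03, 0, -0.236, 0.338, 0, 0, 0],
156.1 [0.03, 0, -0.255, 0.380, 0, 0, 0],
158.1 [0.03, 0, -0.273, 0.422, 0, 0, 0],
160.1 [0.03, 0, -0.289, 0.465, 0, 0, 0],
162.1 [0.03, 0, -0.304, 0.508, 0, 0, 0],
164.1 [0.03, 0, -0.318, 0.552, 0, 0, 0],
```

send_rows([
  [0.03, 0, -0.05, -0.02, 0, 0, 0],
  [0.03, 0, -0.1, -0.05, 0, 0, 0],
  [0.03, 0, -0.16, -0.08, 0, 0, 0],
  [0.03, 0, -0.197, -0.095, 0, 0, 0],
  [0.03, 0, -0.261, -0.12, 0, 0, 0],
  [0.03, 0, -0.261, -0.12, 0, 0, 0],
])

```text
clock: 15.98
tcp_pos: [0.5336, -0.0015, 0.1824]
orientation: [0.43, 3.11, 0.002]
contact_force: [1.2, 2.7, 4.8]
grip_width: 0.0087
```

```bash
python3 - <<'E'
from h import *
o=r.get_obs();print(o['clock'],o['tcp_pos'],o['contact_force'],o['moment'],o['grip_width'])
E
```

```text
15.9833 [ 0.53357361 -0.00153918  0.18244927] [1.24874346 2.69399568 4.80909996] [ 0.67054775 -0.29032368  0.04308838] 0.008741011769902282
```

send_rows([
  [0.03, 0, -0.065, -0.022, 0, 0, 0],
  [0.03, 0, -0.132, -0.04, 0, 0, 0],
  [0.03, 0, -0.199, -0.055, 0, 0, 0],
  [0.03, 0, -0.267, -0.066, 0, 0, 0],
  [0.03, 0, -0.336, -0.074, 0, 0, 0],
  [0.03, 0, -0.404, -0.078, 0, 0, 0],
  [0.03, 0, -0.473, -0.079, 0, 0, 0],
  [0.03, 0, -0.542, -0.075, 0, 0, 0],
  [0.03, 0, -0.611, -0.069, 0, 0, 0],
  [0.03, 0, -0.679, -0.058, 0, 0, 0],
  [0.03, 0, -0.679, -0.058, 0, 0, 0],
])

```text
clock: 16.9
tcp_pos: [0.5053, -0.1015, 0.1893]
orientation: [0.433, 3.11, -0.003]
contact_force: [5.7, -1.6, 2.9]
grip_width: 0.0092
```

send_rows([
  [0.03, 0, -0.054, 0.011, 0, 0, 0],
  [0.03, 0, -0.108, 0.024, 0, 0, 0],
  [0.03, 0, -0.161, 0.039, 0, 0, 0],
  [0.03, 0, -0.213, 0.057, 0, 0, 0],
  [0.03, 0, -0.264, 0.076, 0, 0, 0],
  [0.03, 0, -0.315, 0.098, 0, 0, 0],
  [0.03, 0, -0.365, 0.122, 0, 0, 0],
  [0.03, 0, -0.413, 0.148, 0, 0, 0],
  [0.03, 0, -0.413, 0.148, 0, 0, 0],
])

```text
clock: 17.65
tcp_pos: [0.4886, -0.1599, 0.1665]
orientation: [0.431, 3.111, -0.002]
contact_force: [6.0, -1.7, 1.0]
grip_width: 0.009
```

send_rows([
  [0.03, 0, -0.048, 0.028, 0, 0, 0],
  [0.03, 0, -0.094, 0.058, 0, 0, 0],
  [0.03, 0, -0.139, 0.09, 0, 0, 0],
  [0.03, 0, -0.183, 0.124, 0, 0, 0],
  [0.03, 0, -0.225, 0.159, 0, 0, 0],
  [0.03, 0, -0.266, 0.196, 0, 0, 0],
  [0.03, 0, -0.305, 0.235, 0, 0, 0],
  [0.03, 0, -0.305, 0.235, 0, 0, 0],
])

```text
clock: 18.32
tcp_pos: [0.4761, -0.2032, 0.1308]
orientation: [-0.43, -3.112, 0.001]
contact_force: [5.6, -1.7, 0.6]
grip_width: 0.0087
```

```bash
python3 - <<'E'
from h import *
o=r.get_obs();print(o['clock'],o['tcp_pos'],o['contact_force'],o['moment'],o['grip_width'])
grab('scene','s9.png')
E
```

```text
18.3167 [ 0.47606514 -0.20318826  0.13079404] [ 5.57976167 -1.73503527  0.6178498 ] [-0.20253899 -1.27290803  0.07922501] 0.008743193432708327
```

Forces are low and the bar is still held. Now the slow last part, stopping just short first.

send_rows([
  [0.03, 0, -0.031, 0.034, 0, 0, 0],
  [0.03, 0, -0.061, 0.068, 0, 0, 0],
  [0.03, 0, -0.09, 0.104, 0, 0, 0],
  [0.03, 0, -0.118, 0.141, 0, 0, 0],
  [0.03, 0, -0.144, 0.179, 0, 0, 0],
  [0.03, 0, -0.169, 0.217, 0, 0, 0],
  [0.03, 0, -0.193, 0.257, 0, 0, 0],
  [0.03, 0, -0.215, 0.297, 0, 0, 0],
  [0.03, 0, -0.236, 0.338, 0, 0, 0],
  [0.03, 0, -0.255, 0.38, 0, 0, 0],
  [0.03, 0, -0.273, 0.422, 0, 0, 0],
  [0.03, 0, -0.281, 0.443, 0, 0, 0],
  [0.03, 0, -0.289, 0.465, 0, 0, 0],
  [0.03, 0, -0.289, 0.465, 0, 0, 0],
])

```text
clock: 19.53
tcp_pos: [0.4646, -0.2436, 0.0616]
orientation: [-0.428, -3.111, 0.0]
contact_force: [3.4, -1.0, 0.3]
grip_width: 0.0089
```

```bash
python3 - <<'E'
from h import *
o=r.get_obs();print(o['clock'],o['tcp_pos'],o['contact_force'],o['moment'],o['grip_width'])
E
```

```text
19.5333 [ 0.46460361 -0.24359329  0.06163135] [ 3.44846706 -0.98842617  0.27995759] [-0.22510518 -0.70059917  0.06356241] 0.008927119707296077
```

send_rows([
  [0.03, 0, -0.004, 0.011, 0, 0, 0],
  [0.03, 0, -0.008, 0.022, 0, 0, 0],
  [0.03, 0, -0.011, 0.033, 0, 0, 0],
  [0.03, 0, -0.015, 0.044, 0, 0, 0],
  [0.03, 0, -0.019, 0.055, 0, 0, 0],
  [0.03, 0, -0.022, 0.065, 0, 0, 0],
  [0.03, 0, -0.022, 0.065, 0, 0, 0],
])

```text
clock: 20.12
tcp_pos: [0.4638, -0.2466, 0.0522]
orientation: [-0.428, -3.112, -0.0]
contact_force: [1.6, -1.1, -0.1]
grip_width: 0.0088
```

send_rows([
  [0.03, 0, -0.002, 0.007, 0, 0, 0],
  [0.03, 0, -0.004, 0.014, 0, 0, 0],
  [0.03, 0, -0.006, 0.021, 0, 0, 0],
  [0.03, 0, -0.006, 0.021, 0, 0, 0],
])

```text
clock: 20.45
tcp_pos: [0.4636, -0.2475, 0.0491]
orientation: [-0.428, -3.112, 0.0]
contact_force: [1.8, -2.0, -0.7]
grip_width: 0.0085
```

send_rows([
  [0.03, 0, -0.002, 0.007, 0, 0, 0],
  [0.03, 0, -0.003, 0.013, 0, 0, 0],
  [0.03, 0, -0.003, 0.013, 0, 0, 0],
])

```text
clock: 20.7
tcp_pos: [0.4635, -0.2479, 0.0474]
orientation: [-0.428, -3.112, -0.001]
contact_force: [0.7, -1.0, 1.6]
grip_width: 0.0087
```

send_rows([
  [0.03, 0, -0.001, 0.007, 0, 0, 0],
  [0.03, 0, -0.003, 0.013, 0, 0, 0],
  [0.03, 0, -0.003, 0.013, 0, 0, 0],
])

```text
clock: 20.95
tcp_pos: [0.4637, -0.248, 0.0469]
orientation: [0.428, 3.112, 0.003]
contact_force: [-4.6, 3.7, 21.8]
grip_width: 0.009
```

The hood is on its firm stop: the tool stopped going down and the upward force jumped to 22 N. I'll relax, open a little and lift straight off.

send_rows([
  [0.03, 0, 0, -0.01, 0, 0, 0],
  [0.03, 0, 0, -0.01, 0, 0, 0],
  [0.15, 0, 0, -0.01, 0, 0, 0],
  [0.2, 0, 0, -0.01, 0, 0, 0],
  [0.25, 0, 0, -0.01, 0, 0, 0],
  [0.27, 0, 0, -0.01, 0, 0, 0],
  [0.27, 0, 0, -0.01, 0, 0, 0],
  [0.27, 0, 0, -0.01, 0, 0, 0],
])

```text
clock: 21.62
tcp_pos: [0.4635, -0.2484, 0.0468]
orientation: [-0.428, -3.112, -0.0]
contact_force: [0.2, -0.0, -0.9]
grip_width: 0.0233
```

send_rows([
  [0.27, 0, 0, -0.03, 0, 0, 0],
  [0.27, 0, 0, -0.08, 0, 0, 0],
  [0.27, 0, 0, -0.15, 0, 0, 0],
  [0.27, 0, 0, -0.25, 0, 0, 0],
  [0.27, 0, 0, -0.4, 0, 0, 0],
  [0.27, 0, 0, -0.55, 0, 0, 0],
  [0.27, 0, 0, -0.55, 0, 0, 0],
])

```text
clock: 22.2
tcp_pos: [0.4661, -0.2501, 0.1342]
orientation: [0.428, 3.105, -0.002]
contact_force: [0.4, -1.3, 1.1]
grip_width: 0.0229
```

send_rows([
  [0.27, 0, 0, -0.25, 0, 0, 0],
  [0.27, 0, 0, -0.5, 0, 0, 0],
  [0.27, 0, 0, -0.75, 0, 0, 0],
  [0.27, 0, 0, -1, 0, 0, 0],
  [0.27, 0, 0, -1, 0, 0, 0],
])

```text
clock: 22.62
tcp_pos: [0.4668, -0.2509, 0.287]
orientation: [0.428, 3.1, -0.002]
contact_force: [-0.1, -0.9, 0.5]
grip_width: 0.0231
```

send_rows([
  [0.27, 0, -0.25, 0, 0, 0, 0],
  [0.27, 0, -0.5, 0, 0, 0, 0],
  [0.27, 0, -0.75, 0, 0, 0, 0],
  [0.27, 0, -1, 0, 0, 0, 0],
  [0.27, 0, -1, 0, 0, 0, 0],
  [0.27, 0, -1, 0, 0, 0, 0],
])

```text
clock: 23.12
tcp_pos: [0.4211, -0.3953, 0.2797]
orientation: [-0.437, -3.111, 0.002]
contact_force: [-0.5, 0.2, -0.3]
grip_width: 0.0231
```

```bash
python3 - <<'E'
from h import *
import pickle
o=r.get_obs();print(o['clock'],o['tcp_pos'],o['contact_force'],o['grip_width'])
S=grab('scene','s10.png');T=grab('top','t10.png');save((S,T),'fin.pkl')
S0=pickle.load(open('scene.pkl','rb'));T0=pickle.load(open('top.pkl','rb'))
pan=np.array([.496,-.143,0]);ey=np.array([.2706,.9627,0]);ex=np.array([.9627,-.2706,0]);e3=np.array([0,0,1.])
bar=[pan+ex*k-ey*.110+e3*.100 for k in(-.03,0,.03)];barup=[b+e3*.01 for b in bar]
for n,d,d0 in(('S',S,S0),('T',T,T0)):
    print(n,[(p.round(0).tolist(),d['pixels'][int(p[1]),int(p[0])].tolist(),d0['pixels'][int(p[1]),int(p[0])].tolist()) for p in proj(d,bar)])
    q=proj(d,pan+[0,0,.096])[0];print('cap',q,d['pixels'][int(q[1]),int(q[0])])
    # bystanders change
    diff=cv2.absdiff(d['pixels'],d0['pixels']).max(2)
    for nm,P in(('red',[.469,-.370,.05]),('black',[.538,-.41,.06]),('dish',[.377,-.357,.013]),('small0',[.5645,-.344,.03])):
        u,v=proj(d,P)[0].astype(int);print(nm,(u,v),diff[v-12:v+12,u-12:u+12].mean().round(1))
E
```

```text
23.1167 [ 0.42110254 -0.39534925  0.27971584] [-0.45197938  0.17629427 -0.28244773] 0.02310964067082287
S [([237.0, 197.0], [202, 201, 196], [224, 216, 208]), ([252.0, 195.0], [195, 194, 190], [224, 215, 207]), ([268.0, 192.0], [200, 198, 194], [224, 215, 207])]
cap [241.45829821 156.78367198] [222 218 217]
red (np.int64(284), np.int64(256)) 10.0
black (np.int64(328), np.int64(255)) 11.4
dish (np.int64(236), np.int64(282)) 8.8
small0 (np.int64(319), np.int64(233)) 24.1
T [([279.0, 208.0], [143, 136, 131], [165, 137, 93]), ([283.0, 195.0], [155, 152, 139], [169, 135, 96]), ([286.0, 183.0], [157, 151, 143], [167, 136, 94])]
cap [235.58004663 181.35905067] [185 178 168]
red (np.int64(333), np.int64(199)) 70.5
black (np.int64(351), np.int64(169)) 58.6
dish (np.int64(325), np.int64(240)) 47.9
small0 (np.int64(321), np.int64(161)) 31.1
```

```bash
python3 - <<'E'
from h import *
a=cv2.imread('pics/s8.png',0);b=cv2.imread('pics/s10.png',0)
t=a[148:180,232:252]
m=cv2.matchTemplate(b[138:190,222:262],t,cv2.TM_CCOEFF_NORMED);i=np.unravel_index(m.argmax(),m.shape);print('vial match',m.max().round(2),'shift',i[1]-10,i[0]-10)
c=cv2.imread('pics/scene0.png',0)
for n,(u,v) in dict(red=(284,262),black=(333,266),dish=(238,288)).items():
    m=cv2.matchTemplate(b[v-24:v+24,u-24:u+24],c[v-14:v+14,u-14:u+14],cv2.TM_CCOEFF_NORMED);i=np.unravel_index(m.argmax(),m.shape);print(n,m.max().round(2),i[1]-10,i[0]-10)
# handle bar column profile
print(b[183:212,252])
E
```

```text
vial match 0.24 shift 10 10
red 0.99 0 0
black 1.0 0 0
dish 1.0 0 0
[172 171 171 173 173 173 178 180 180 179 179 193 201 188 161 143 134 121
 108 164 214 223 226 229 228 216 191 178 174]
```

```bash
python3 - <<'E'
from h import *
t=cv2.imread('pics/t10.png').astype(int);g=t.mean(2).astype(int)
print('top rows');print(g[168:200:2,224:250:2])
a=cv2.imread('pics/s8.png').mean(2).astype(int);b=cv2.imread('pics/s10.png').mean(2).astype(int)
for v in range(150,182,4): print(v,a[v,230:256:2],b[v,230:256:2])
E
```

```text
top rows
[[186 187 185 181 181 177 178 173 175 185 186 186 185]
 [182 185 179 172 174 175 176 174 178 174 179 184 188]
 [179 178 174 175 177 179 172 175 175 174 176 173 178]
 [180 175 176 179 171 175 179 175 173 174 178 176 180]
 [174 173 180 176 175 177 175 174 180 178 174 175 176]
 [176 175 175 179 175 178 178 176 176 174 177 175 171]
 [176 175 179 175 182 181 180 180 178 173 174 181 175]
 [176 171 177 173 175 180 186 179 169 176 177 177 178]
 [174 175 177 175 174 176 179 176 175 176 179 177 177]
 [176 177 175 173 171 166 168 176 171 174 180 178 177]
 [179 177 171 174 179 177 171 169 175 175 173 178 180]
 [179 174 177 173 175 173 170 176 178 177 178 181 174]
 [173 175 172 174 174 177 173 177 176 173 175 177 177]
 [173 174 173 177 174 176 174 173 178 176 175 176 178]
 [176 179 174 177 177 176 180 178 174 179 177 182 175]
 [175 174 174 175 176 172 175 178 178 179 180 177 178]]
150 [144 136 147 174 194 196 191 205 205 179 161 117  82] [217 218 218 216 214 213 213 212 210 208 207 205 200]
154 [107 109 123 151 185 181 183 204 211 212 212 212 213] [200 202 206 211 215 216 217 219 220 221 221 221 221]
158 [213 213 214 213 194 195 193 193 183 206 213 213 213] [221 221 221 220 218 218 218 218 218 220 221 221 221]
162 [202 182 174 173 170 166 161 136 119 160 172 171 157] [219 217 216 216 214 213 214 215 214 215 216 216 217]
166 [172 173 173 172 124 168 174 173 143 134 130 131 155] [216 216 216 215 211 215 216 216 215 215 216 216 216]
170 [172 171 170 169 138 182 187 166 136 134 127 137 139] [216 216 216 215 209 216 218 219 218 215 215 216 216]
174 [172 173 174 173 169 141 172 171 131 126 158 168 172] [216 216 216 216 214 216 216 217 214 214 214 214 209]
178 [174 175 175 174 174 174 174 173 173 174 174 175 174] [195 188 177 189 191 193 184 173 163 160 147 152 157]
```

Through the hazy panes the vial's edges lie in the same columns (238–246) and rows (158–174) as before the swing, so it is still upright and in place. Handing in.

```bash
python3 -c "
from h import *
print(r.get_obs()['contact_force'],r.hand_in())"
```

```text
the job is handed in; nothing more can be done
[ 0.47903343  1.09411958 -0.63478096] None
```

I placed the white-capped small vial upright in the middle of the pan. Then I took the open hood by its handle, swung it over and lowered it under control until it was shut. I let go, lifted clear and handed in, with about 23 s of the 53 s used.

**What went wrong on the way:** the first grasp closed empty above the vial, without touching it. The fingertips sit about 37 mm behind the reported TCP, where the task text says 11 mm ahead. I measured that offset in the images and used it from then on.

**Last checks:**
- **Vial placing:** it touched the pan with about 2 N. After release it was upright, and its cap was at the predicted point, within about 2–3 mm of the pan's centre by my estimates.
- **Hood:** the upward force jumped to about 22 N when the hood met its firm stop. The handle bar then appeared at its shut position in both the scene and top views.
- **Other vials and dish:** no shift in the scene view. In the top view I think the arm hid them, so they could not be compared there.
- **Vial under the hood:** an automatic image match failed because of the low contrast through the panes, and nothing could be made out in the top view. A direct comparison of pixel values showed the vial's edges where they were before. This is weaker evidence than the other checks.
- **At hand-in:** the gripper was clear of everything, with only about 1 N of sensor noise.

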